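# Eject the spent battery and trap it

## Robot

A 6-joint arm with a two-finger parallel gripper is mounted at the origin on a cart in front of the work surface, level with it; the furniture and walls round the work are solid. World frame = base frame: x ahead of the robot, y to its left, z up, the work surface at z = 0. Lengths are in m, angles in degrees, forces in N, time in s.
With the tool pointing down it reaches from about 0.375 to 0.9 m from the base axis. Payload 3.1 kg.
Tool frame: the origin (TCP) lies between the finger pads; the fingertips stand 11 mm ahead of it and the grasp point (between the pads) lies 8 mm behind it; z points along the fingers, y is the line along which they close (so a half turn about z gives the same grasp; the last joint's range is limited). The gripper opens to 87 mm and grips with 3 to 60 N. Pads are 19 mm wide; open, the fingers measure 117 mm over their backs; the gripper's body (75 mm by 190 mm) begins 51 mm behind the grasp point.
Start: joints at [63.512, 30.224, 82.088, -0, 67.689, -10.227], TCP at [0.175, 0.6, 0.234] pointing down, gripper open.
Joint ranges: [-176.69, 176.69], [-43.24, 126.21], [12.49, 139.97], [-82, 262], [0, 151.66], [-163.58, 163.58]. Speed limits (degrees/s): [159.86, 159.86, 180, 180, 180, 180].

## Interface

Orientations are given as a 3x3 rotation matrix whose columns are the frame's x, y, z axes.
In Python, from rig import bot, viewer, workorder, nets gives the robot as it stands. The module is installed in compiled form; this text tells all that it offers.
- The arm moves only by the tool move_arm, never from a script. Its argument "increments" is a list of rows, each a list of 7 numbers: the shift along the tool's x, y, z normalised to -1 to 1, where 1 is 0.3 m, then the turn, a rotation vector about the tool's x, y, z normalised to -1 to 1, where 1 is pi rad, then the opening, from 0 (shut) to 1 (fully open). In form: [[tx, ty, tz, wx, wy, wz, grip], ...]. A call has 1 to 10 rows; each row is the pose to reach, as a shift and turn from the pose commanded when the call began, along the tool's axes at that moment, turning the shorter way round; what a row does not reach only later rows make up. A row lasts 1/12 s, in which the tool goes at most 41.7 mm and 7.16 degrees, less where a joint would pass 70% of its speed; a pose out of reach is approached as far as the arm can. A call with a number of a shift or a turn outside -1 to 1 is refused whole. A call with a gripper value outside its range is refused whole. The fingers move at their own pace and stop on an object; the grip force is fixed at half the most. Time passes only in rows, so rows that repeat a pose let the fingers close. It gives the time, the measured TCP pose, the force, the opening and the grip force at its end, in the units of the state.
- bot.read_state(): the state, without advancing time (a new reading comes with each control period).
- viewer.capture(name): name is "side" or "top" or "wrist"; returns a dict with "image" (384x512x3 uint8, blue, green, red), "K" (3x3 intrinsics, pixels), "eye" and "orientation" of the camera in the world. Camera axes: x right, y up, looking along -z (the intrinsics and any distortion apply to the point x, -y, -z); pixel columns grow to the right and rows downward; lengths in m; the calibration is good to about 2 mm. A picture is of the moment at which its call begins. There is no depth.
- workorder.hand_in(): hands the job in; it is judged then, once.
Trained networks look in the newest picture that a camera, given by its name, has taken for a name from the list of things; names that differ only in an ending like _2 or _b are one class to them, and where a whole thing is asked for, a point or a joint stands for the part that bears it (a point fixed in the world has none). Each returns a list of dicts, best first, with "conf" (0 to 1); they miss things now and then, are a little off and sometimes report something else, mostly with a low value. They report only what shows in the picture. A call takes as long as a camera call.
- nets.find_in(camera, thing): "location" ([column, row] in pixels, amid what is visible of it).
The state is a dict: "time_s": time; "joint_positions": joint angles; "qvel": joint speeds; "tau": joint torques, N m; "position": TCP position; "tcp_rot": TCP orientation; "force": force on the tool from outside, world axes, zero at the start; "moment": the same for the moment, N m; "opening": opening from 0.0 (shut) to 1.0 (fully open); "grasp_force": force on a finger pad.
Only numpy, scipy, OpenCV 4.12 (cv2) and the standard library are available. Lean on these libraries where they do the work, as an engineer would, in place of code of your own. Each camera call takes 0.05 s, during which the arm holds its last target. There are 200 camera calls.

## Task

Eject the red-ended battery from the charging dock: press the yellow ejector key beside its bay fully down with one fingertip, and have the other finger stand ahead in the tray to trap the battery when it springs out, so that it is stopped well out of its bay (a centimetre or more, but not half of its length) instead of sliding away. Push and touch only, never lift a battery; leave the green-ended battery in its bay and everything else where it is. Finish while holding: the key still held fully down by the one finger, the battery at rest and still pressing against the other.

Things in the scene. Friction and masses are not known exactly. Their poses are not given: they have to be found in the camera images.
- dock: two-bay battery charging dock, fixed; black slab 175 (x) x 200 (y) x 22 mm with a grey housing 60 mm high over its rear half. Origin: centre of its underside, on the bench. +x points to its back; batteries spring out along -x. Bays at y = +32 mm (left) and -32 mm (right) open at x = -0.5 mm into open trays that run to the slab's front edge. A battery not stopped shoots off the tray within 0.3 s
- tray_left (a point): middle of the left tray's floor, level with its key (dock x = -46.5, y = +32 mm), 22 mm above the bench, 34 mm ahead of the nose of a battery that is home. Tray 36 mm wide between low rails (tops 30 mm above the bench). A hidden spring presses the battery forward (3.4 N home, 1.4 N at 45 mm out, where its stroke ends) against a steel gate blade at the nose, 6 mm high, which sinks with the key
- tray_right (a point): the same point of the right tray (dock x = -46.5, y = -32 mm)
- key_left_top (a point): centre of the top of the left bay's yellow ejector key, which moves with it. Key 26 (dock x) x 22 (dock y) mm, beside the tray at dock x = -46.5, y = +82 mm, so 50 mm sideways (dock +y) from point tray_left; top 44 mm above the bench when up, 34 mm when fully down. The gate frees the battery when the key is 6 mm down
- key_right_top (a point): the same for the right bay: key at dock x = -46.5, y = -82 mm, 50 mm from point tray_right along dock -y
- key_left (a joint): travel of the left key in m: 0 up, 0.010 fully down; its spring takes 2 N to start and 4.5 N at the bottom, plus about 1 N of gate friction
- key_right (a joint): the same for the right key
- battery_red: the spent battery: grey block 75 (x) x 34 (y) x 30 (z) mm, 0.13 kg, with a bright red front end 22 mm long. Origin: centre of its underside; axes parallel to the dock's, nose at its x = -37.5 mm. In its bay the origin lies at dock x = +25 mm, z = 22 mm, y = +32 or -32 mm: either bay
- battery_green: the charged battery, alike but with a green front end, in the other bay; it stays there
- white_tape: bystander: roll of white tape, 84 x 89 x 49 mm, lying flat, loose; origin at the centre of its underside
- label_roll: bystander: white label roll, 84 x 89 x 61 mm, loose; origin at the centre of its underside
- rubber_stamp: bystander: wooden handled rubber stamp, 26 x 62 x 76 mm, standing loose; origin at the centre of its underside

How it is judged (in metres and radians):
At the end, for the whole second after the job is handed in: the red-ended battery stands 8 to 45 mm out of its bay (dock x of its origin between +17 and -20 mm), at rest (under 20 mm/s), pressing on a finger with more than 0.3 N, while the ejector key of that bay is held at least 7 mm of its 10 mm down; the program ends while holding so (((y of battery_red in the frame of dock above 0.02 m and value of joint key_left above 0.007 m) or (y of battery_red in the frame of dock below -0.02 m and value of joint key_right above 0.007 m)) and x of battery_red in the frame of dock between -0.02 and 0.017 m and contact force between battery_red and the fingers above 0.3 N and linear speed of battery_red below 0.02 m/s); the arm keeps its last pose, push and grip.
It fails at once if the red-ended battery slid away (more than 50 mm out of its bay) (x of battery_red in the frame of dock below -0.025 m).
It fails at once if the red-ended battery was lifted or tipped (z of battery_red in the frame of dock above 0.032 m or angle between battery_red's own z axis and vertical above 0.25 rad).
It fails at once if the green-ended battery was moved (distance of battery_green from where it was at the start of the episode above 0.008 m).
It fails at once if a bystander was moved (distance of any of white_tape, label_roll, rubber_stamp from where it was at the start of the episode above 0.02 m).
It also fails if it takes over 26 s, if anything falls off the work surface, if the arm or the gripper's body presses on something with over 40 N, if the wrist force passes 120 N, or if a joint passes its speed limit or range.

## Working session

There is one attempt and no reset: what is moved stays moved. The work goes in short steps, Python scripts to look and compute and a tool call to move; the robot and the scene stay as the last step left them, time stands still between calls to the robot, and variables do not carry over. Pictures are saved under pics/ and viewed, at most 10 in all, crops included, and the job is handed in when it is done.

Besides the shell and the picture viewer there is one more tool, called as name([rows], argument=value, ...), one row to a line, values as JSON. move_arm: Moves the arm, as the interface text tells. Its arguments: {"type":"object","properties":{"increments":{"type":"array"}},"required":["increments"]}

```bash
mkdir -p pics; cat > h.py <<'E'
import numpy as np, cv2
from rig import bot, viewer, workorder, nets
def ray(c,uv):
    K=np.array(c["K"]);R=np.array(c["orientation"])
    d=np.linalg.inv(K)@[uv[0],uv[1],1]; return np.array(c["eye"]),R@[d[0],-d[1],-d[2]]
def at(c,uv,z):
    e,d=ray(c,uv); return e+d*(z-e[2])/d[2]
def proj(c,p):
    q=np.array(c["orientation"]).T@(np.array(p)-c["eye"]); q=np.array(c["K"])@[q[0],-q[1],-q[2]]; return q[:2]/q[2]
E
python3 - <<'E'
from h import *
s=bot.read_state();print(s["time_s"],s["position"],np.round(s["tcp_rot"],3).tolist(),s["opening"])
Z=dict(key_left_top=.044,key_right_top=.044,battery_red=.04,battery_green=.04,tray_left=.022,tray_right=.022,dock=.04,white_tape=.025,label_roll=.03,rubber_stamp=.04)
ims=[]
for n in("top","side"):
    c=viewer.capture(n);ims.append(c["image"]); print(n,np.round(c["eye"],3),{k:c[k] for k in c if k not in("image","K","eye","orientation")})
    for t in Z:
        for r in nets.find_in(n,t)[:2]: print(t,round(r["conf"],2),np.round(r["location"]),np.round(at(c,r["location"],Z[t]),3))
    cv2.imwrite(f"pics/{n}.png",c["image"])
E
```

```text
0.0 [0.17463693 0.59935947 0.2325636 ] [[-0.96, 0.28, -0.001], [0.28, 0.96, -0.002], [0.0, -0.002, -1.0]] 0.9967226622922389
top [0.498 0.073 1.17 ] {}
key_left_top 0.42 [183. 182.] [0.586 0.258 0.044]
key_right_top 0.6 [250. 190.] [0.565 0.093 0.044]
battery_red 0.5 [234. 172.] [0.61  0.133 0.04 ]
battery_green 0.61 [208. 165.] [0.627 0.197 0.04 ]
tray_left 0.6 [223. 165.] [0.63  0.162 0.022]
tray_right 0.73 [218. 166.] [0.628 0.174 0.022]
dock 0.65 [222. 168.] [0.621 0.163 0.04 ]
white_tape 0.82 [132. 137.] [0.704 0.388 0.025]
label_roll 0.87 [326. 250.] [ 0.415 -0.089  0.03 ]
label_roll 0.18 [251. 186.] [0.575 0.091 0.03 ]
side [0.227 0.845 0.808] {}
key_left_top 0.61 [211. 247.] [0.583 0.261 0.044]
key_right_top 0.65 [245. 206.] [0.564 0.106 0.044]
battery_red 0.61 [218. 210.] [0.623 0.138 0.04 ]
battery_green 0.68 [213. 226.] [0.609 0.195 0.04 ]
battery_green 0.49 [210. 225.] [0.617 0.193 0.04 ]
tray_left 0.98 [214. 221.] [0.624 0.165 0.022]
tray_right 0.88 [213. 225.] [0.619 0.177 0.022]
dock 0.94 [214. 226.] [0.608 0.195 0.04 ]
white_tape 0.68 [145. 271.] [0.699 0.363 0.025]
label_roll 0.67 [317. 180.] [ 0.426 -0.074  0.03 ]
rubber_stamp 0.6 [345. 155.] [ 0.379 -0.198  0.04 ]
```

```bash
python3 - <<'E'
import cv2,numpy as np
a=cv2.imread("pics/top.png")[80:280,100:360];b=cv2.imread("pics/side.png")[110:310,110:370]
cv2.imwrite("pics/v1.png",np.hstack([cv2.resize(x,(400,308),interpolation=2) for x in(a,b)]))
E
```

```text
(no output)
```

View pics/v1.png

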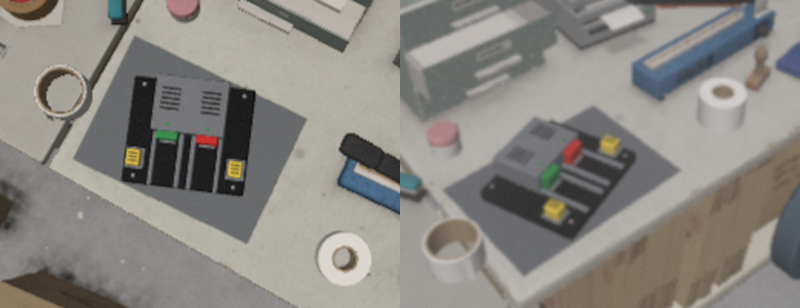

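The red battery (v1 at ~(206,140) left panel) sits in the dock's right bay, so the key to use is key_right at about (0.565, 0.10). The dock is yawed about -7°. I'll move above it for a close look.

move_arm([
  [-0.85,-0.577,0,0,0,-0.052,1],
  [-0.85,-0.577,0,0,0,-0.052,1],
  [-0.85,-0.577,0,0,0,-0.052,1],
  [-0.85,-0.577,0,0,0,-0.052,1],
  [-0.85,-0.577,0,0,0,-0.052,1],
  [-0.85,-0.577,0,0,0,-0.052,1],
  [-0.85,-0.577,0,0,0,-0.052,1],
  [-0.85,-0.577,0,0,0,-0.052,1],
  [-0.85,-0.577,0,0,0,-0.052,1],
  [-0.85,-0.577,0,0,0,-0.052,1],
])

```text
time_s: 1.93
position: [0.3719, 0.3618, 0.2337]
tcp_rot: [[-0.992, 0.123, -0.0], [0.123, 0.992, 0.001], [0.0, 0.0, -1.0]]
force: [-0.9, 0.0, 1.7]
opening: 0.997
grasp_force: 0.0
```

move_arm([
  [-0.74,-0.71,0,0,0,0,0.4],
  [-0.74,-0.71,0,0,0,0,0.4],
  [-0.74,-0.71,0,0,0,0,0.4],
  [-0.74,-0.71,0,0,0,0,0.4],
  [-0.74,-0.71,0,0,0,0,0.4],
  [-0.74,-0.71,0,0,0,0,0.4],
  [-0.74,-0.71,0,0,0,0,0.4],
  [-0.74,-0.71,0,0,0,0,0.4],
  [-0.74,-0.71,0,0,0,0,0.4],
  [-0.74,-0.71,0,0,0,0,0.4],
])

```text
time_s: 2.77
position: [0.5656, 0.1253, 0.2332]
tcp_rot: [[-0.993, 0.12, -0.002], [0.12, 0.993, 0.001], [0.002, 0.001, -1.0]]
force: [-0.1, -0.4, 0.7]
opening: 0.418
grasp_force: 0.0
```

```bash
python3 - <<'E'
from h import *
s=bot.read_state();print(s["time_s"],s["position"],np.round(s["tcp_rot"],3).tolist(),s["opening"])
c=viewer.capture("wrist");cv2.imwrite("pics/w1.png",c["image"]);print(np.round(c["eye"],3))
for t,z in dict(key_left_top=.044,key_right_top=.044,battery_red=.04,battery_green=.04,tray_right=.022).items():
    for r in nets.find_in("wrist",t)[:2]: print(t,round(r["conf"],2),np.round(r["location"]),np.round(at(c,r["location"],z),4))
hsv=cv2.cvtColor(c["image"],cv2.COLOR_BGR2HSV)
m=cv2.inRange(hsv,(20,120,80),(35,255,255))
n,_,st,ce=cv2.connectedComponentsWithStats(m)
for i in range(1,n):
    if st[i,4]>60: print(st[i],ce[i],at(c,ce[i],.044))
E
```

```text
2.7667 [0.56562778 0.12529338 0.23315871] [[-0.993, 0.12, -0.002], [0.12, 0.993, 0.001], [0.002, 0.001, -1.0]] 0.4179237134638844
[0.483 0.136 0.385]
key_left_top 0.56 [361. 172.] [0.5845 0.2501 0.044 ]
key_left_top 0.26 [315. 207.] [0.622  0.1947 0.044 ]
key_right_top 0.97 [225. 171.] [0.5646 0.0948 0.044 ]
key_right_top 0.72 [278. 187.] [0.5916 0.1537 0.044 ]
battery_red 0.63 [260. 206.] [0.6138 0.13   0.04  ]
battery_green 0.95 [315. 207.] [0.6233 0.1956 0.04  ]
tray_right 0.56 [279. 190.] [0.6027 0.1546 0.022 ]
[212 159  20  25 476] [221.55672269 170.8697479 ] [0.56429554 0.09054109 0.044     ]
[349 161  24  25 535] [360.2635514 172.8635514] [0.5858764  0.24888001 0.044     ]
[168 275   7  32  86] [170.45348837 290.        ] [7.14863066e-01 1.76719584e-04 4.40000000e-02]
[303 320  66  20 531] [336.89077213 330.07909605] [0.80540202 0.21375232 0.044     ]
[368 320  13  20  79] [373.16455696 328.82278481] [0.8092416  0.26307653 0.044     ]
[377 320  68  20 562] [410.08007117 329.77935943] [0.81691998 0.31323746 0.044     ]
[126 325  79  15 523] [166.77629063 331.71892925] [ 0.78014577 -0.01820908  0.044     ]
[204 325  75  15 455] [242.95164835 332.64175824] [0.79424247 0.08543498 0.044     ]
[282 326  21  14 109] [292.37614679 332.        ] [0.80131146 0.15295583 0.044     ]
```

View pics/w1.png

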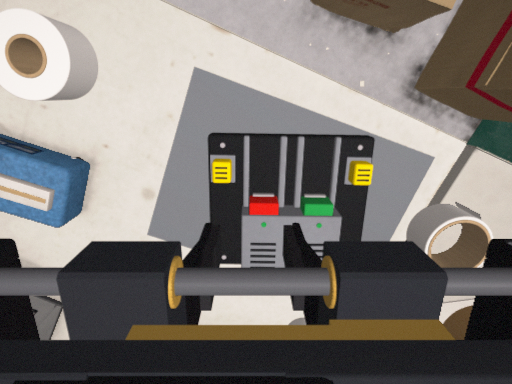

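```bash
python3 - <<'E'
from h import *
a=viewer.capture("top")["image"]
w=cv2.imread("pics/w1.png")[125:275,195:385]
cv2.imwrite("pics/top2.png",a)
A=cv2.resize(w,None,fx=4,fy=4,interpolation=cv2.INTER_CUBIC)
print(A.shape);cv2.imwrite("pics/v2.png",A)
E
```

```text
(600, 760, 3)
```

View pics/v2.png

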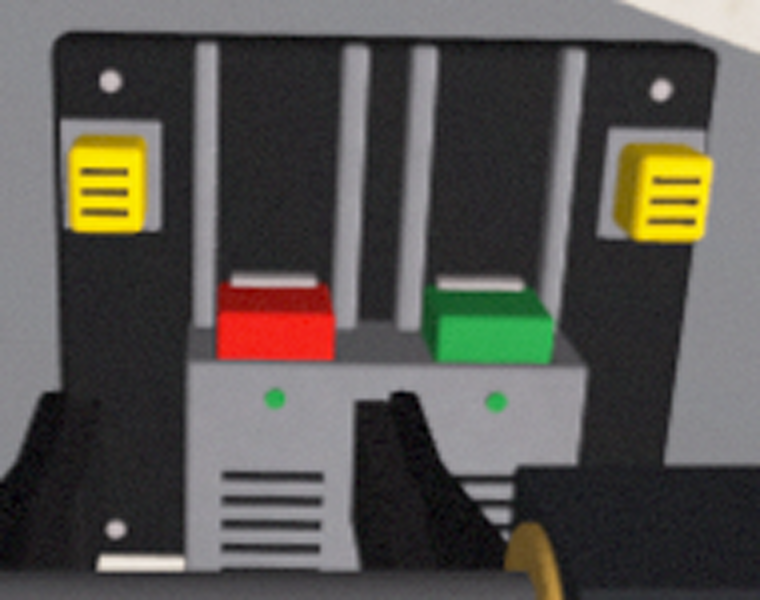

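The picture shows the right key's top centred at crop (106,190), the left key's top at (674,198), and the top front edges of the red and green batteries at (275,310) and (495,316). I'll fit the dock pose to these.

```bash
cat >> h.py <<'E'
from scipy.optimize import least_squares
def dock(p,q):
    x,y,a=p; C,S=np.cos(a),np.sin(a); return np.array([x+C*q[0]-S*q[1],y+S*q[0]+C*q[1],q[2]])
E
python3 - <<'E'
from h import *
s=bot.read_state()
c=viewer.capture("wrist");print(s["time_s"],s["position"])
Q=[(-.0465,-.082,.044),(-.0465,.082,.044),(-.0125,-.032,.052),(-.0125,.032,.052)]
U=np.array([(106,190),(674,198),(275,310),(495,316)])/4+[195-.4,125-.4]
f=lambda p:np.concatenate([proj(c,dock(p,q))-u for q,u in zip(Q,U)])
r=least_squares(f,[.62,.165,-.13]);print("wrist",r.x,np.degrees(r.x[2]),np.round(r.fun,1))
p=r.x
t=viewer.capture("top"); 
print("top proj of model keys",proj(t,dock(p,Q[0])),proj(t,dock(p,Q[1])))
m=cv2.inRange(cv2.cvtColor(cv2.imread("pics/top.png"),cv2.COLOR_BGR2HSV),(20,120,80),(35,255,255))
n,_,st,ce=cv2.connectedComponentsWithStats(m)
print([(ce[i],st[i]) for i in range(1,n) if st[i,4]>30 and 150<ce[i][0]<290])
T=dock(p,(-.0465,-.057,.0));print("target",T,"key",dock(p,Q[0]))
R=np.array(s["tcp_rot"]);print("tool delta mm",R.T@(T+[0,0,.105]-s["position"])*1e3, "yaw tool y",np.degrees(np.arctan2(-R[0,1],R[1,1])))
# fingertip proj
for k in(-1,1):print(proj(c,np.array(s["position"])+R@[0,k*.025,.011]))
E
```

```text
3.1167 [0.56531893 0.12553355 0.23372041]
wrist [ 0.62259217  0.16456612 -0.13570971] -7.775593737920797 [-0.2 -0.4 -0.3  0.   0.3  0.5  0.3 -0.1]
top proj of model keys [251.94926828 189.68552447] [185.50863851 181.62359671]
[(array([167.09375,  22.0625 ]), array([166,  17,   4,  11,  32], dtype=int32)), (array([186.17171717, 181.38383838]), array([181, 176,  11,  12,  99], dtype=int32)), (array([252.30337079, 189.57303371]), array([248, 185,  10,  11,  89], dtype=int32))]
target [0.56880798 0.11438135 0.        ] key [0.56542564 0.08961121 0.044     ]
tool delta mm [ -4.80827804 -10.67492251 128.71835656] yaw tool y -6.788896798248611
[209.07684487 239.77732022]
[293.778388  239.8254999]
```

move_arm([
  [-0.016,-0.036,0.1,0,0,0.0055,0.4],
  [-0.016,-0.036,0.2,0,0,0.0055,0.4],
  [-0.016,-0.036,0.3,0,0,0.0055,0.4],
  [-0.016,-0.036,0.4,0,0,0.0055,0.4],
  [-0.016,-0.036,0.48,0,0,0.0055,0.4],
  [-0.016,-0.036,0.515,0,0,0.0055,0.4],
  [-0.016,-0.036,0.515,0,0,0.0055,0.4],
  [-0.016,-0.036,0.515,0,0,0.0055,0.4],
  [-0.016,-0.036,0.515,0,0,0.0055,0.4],
])

```text
time_s: 3.97
position: [0.5709, 0.1131, 0.0805]
tcp_rot: [[-0.991, 0.137, 0.003], [0.137, 0.991, 0.0], [-0.003, 0.0, -1.0]]
force: [1.1, 0.2, 0.2]
opening: 0.399
grasp_force: 0.0
```

```bash
python3 - <<'E'
from h import *
s=bot.read_state();R=np.array(s["tcp_rot"]);print(s["position"],s["force"],s["opening"],np.degrees(np.arctan2(-R[0,1],R[1,1])))
T=np.array([.5688,.11438,.044]);print("to touch, tool mm",R.T@(T+[0,0,.011]-s["position"])*1e3)
w=viewer.capture("wrist")["image"][100:290,150:390];v=viewer.capture("side")["image"][150:260,170:310]
cv2.imwrite("pics/v3.png",np.hstack([cv2.resize(w,(420,332)),cv2.resize(v,(380,332),interpolation=2)]))
E
```

```text
[0.57087135 0.11308843 0.08052289] [1.05235934 0.18580072 0.21905576] 0.39871918104246595 -7.8813791927062375
to touch, tool mm [ 2.3059219   0.98402711 25.51648738]
```

View pics/v3.png

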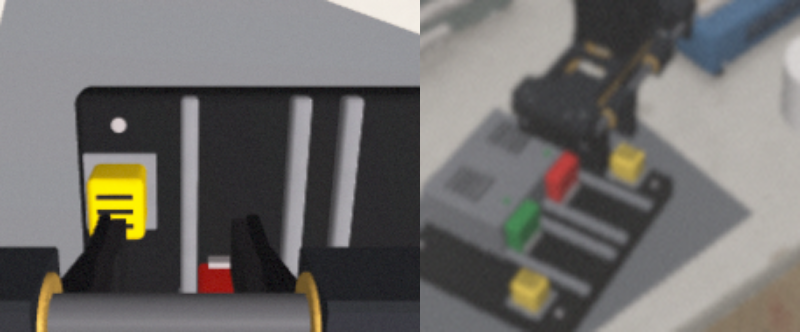

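The fingers straddle correctly: the left one over the key (~(110,225)) and the other mid-tray (~(255,225)). I'll press in steps.

move_arm([
  [0.008,0.003,0.04,0,0,0,0.4],
  [0.008,0.003,0.065,0,0,0,0.4],
  [0.008,0.003,0.08,0,0,0,0.4],
  [0.008,0.003,0.09,0,0,0,0.4],
  [0.008,0.003,0.1,0,0,0,0.4],
  [0.008,0.003,0.11,0,0,0,0.4],
  [0.008,0.003,0.117,0,0,0,0.4],
  [0.008,0.003,0.12,0,0,0,0.4],
  [0.008,0.003,0.12,0,0,0,0.4],
  [0.008,0.003,0.12,0,0,0,0.4],
])

```text
time_s: 4.9
position: [0.5666, 0.1143, 0.0451]
tcp_rot: [[-0.991, 0.137, -0.001], [0.137, 0.991, -0.0], [0.001, -0.0, -1.0]]
force: [-5.3, 1.6, 15.5]
opening: 0.403
grasp_force: 9.8
```

```bash
python3 - <<'E'
from h import *
s=bot.read_state();print(s["time_s"],s["position"],s["force"],s["moment"],s["opening"])
w=viewer.capture("wrist")["image"][100:290,150:390];v=viewer.capture("side")["image"][150:260,170:310]
cv2.imwrite("pics/v4.png",np.hstack([cv2.resize(w,(420,332)),cv2.resize(v,(380,332),interpolation=2)]))
E
```

```text
4.9 [0.56660697 0.11428449 0.04511784] [-5.31668208  1.58994026 15.49346324] [-0.24734463  0.96393984 -0.02016974] 0.40279620687976375
```

View pics/v4.png

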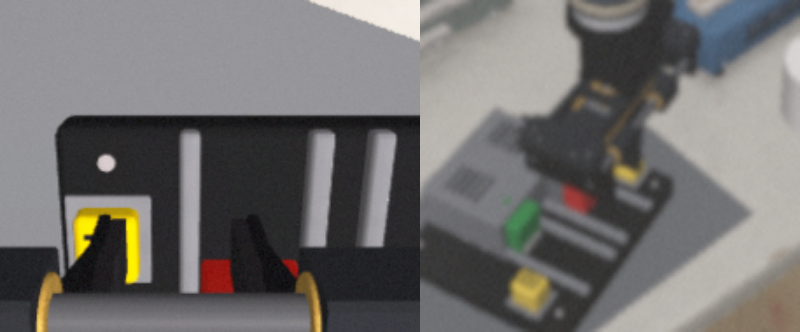

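The key is bottomed (tip at 34 mm) and the red battery (~(225,275)) is out against the tray finger. I'll hold briefly to check it is stable.

move_arm([
  [0,0,0,0,0,0,0.4],
  [0,0,0,0,0,0,0.4],
  [0,0,0,0,0,0,0.4],
  [0,0,0,0,0,0,0.4],
  [0,0,0,0,0,0,0.4],
  [0,0,0,0,0,0,0.4],
])

```text
time_s: 5.5
position: [0.5666, 0.1143, 0.0451]
tcp_rot: [[-0.991, 0.137, -0.001], [0.137, 0.991, -0.0], [0.001, -0.0, -1.0]]
force: [-5.2, 0.6, 17.0]
opening: 0.4
grasp_force: 9.8
```

```bash
python3 - <<'E'
from h import *
s=bot.read_state();print(s["time_s"],s["position"],s["force"],s["opening"],s["grasp_force"])
p=(.6226,.1646,-.1357)
c=viewer.capture("side");v=c["image"]
for k in(-.0125,-.037,-.0575):print(k,[np.round(proj(c,dock(p,(k,y,.052)))) for y in(-.049,-.015)])
cv2.imwrite("pics/v5.png",cv2.resize(v[180:250,190:280],(720,560),interpolation=2))
E
```

```text
5.5 [0.56657584 0.1143171  0.04511011] [-5.23539133  0.55988832 16.98121133] 0.3996321360115892 9.809310268610716
-0.0125 [array([228., 203.]), array([221., 211.])]
-0.037 [array([237., 206.]), array([229., 214.])]
-0.0575 [array([244., 209.]), array([236., 217.])]
```

View pics/v5.png

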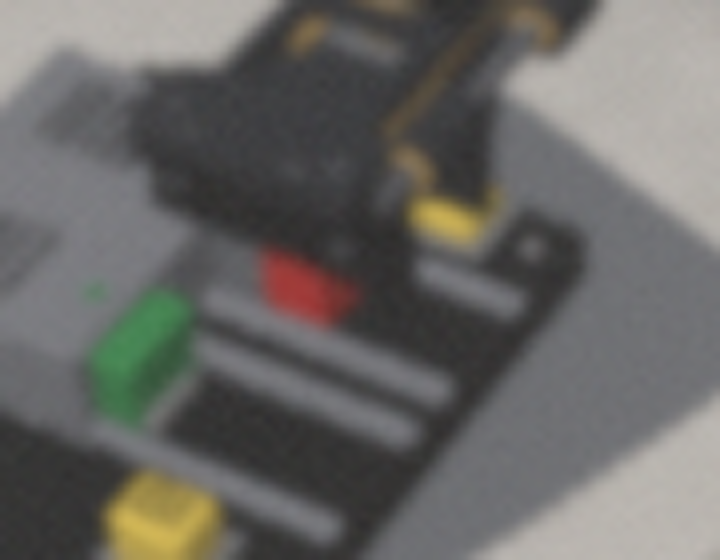

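The red nose corner at crop (~330,275), pixel (231,214), matches about 25 mm out. It is resting on the finger and stable, so I'm handing in.

```bash
python3 -c "
from rig import workorder
print(workorder.hand_in())"
```

```text
the job is handed in; nothing more can be done
None
```

I handed the job in with the right key held fully down (fingertip at about 34 mm) and the red-ended battery trapped about 25 mm out of its bay, at rest against the other finger. The green battery was still in its bay, and the hand-in returned no verdict.

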